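# Slide the phone under the UV curing lamp and start the cure

### The job

The phone's cover glass has just been glued on: push the phone flat along the mat by the edges of its frame, under the low UV curing lamp, until the whole of the glass is beneath the lamp, without tipping or lifting the phone and without touching the glass. Then press the round switch on top of the lamp right down and let go. Leave the lamp where it stands, do not press its switch before the glass is under it, and leave the other things on the bench alone.

Things in the scene. Friction and masses are not known exactly. Their poses are not given: they have to be found in the camera images.
- mat: Blue silicone repair mat, fixed on the bench, 360 mm (x) by 560 mm (y) by 3 mm thick: its top, on which phone and lamp stand, is at z = 0.003. Origin: centre of its underside.
- phone: Phone lying loose on the mat, screen up: bare aluminium frame, a box 152 mm long (own y) by 72 mm wide (own x) by 7.5 mm high, about 0.19 kg. Origin: centre of its underside, z up. It starts 186 to 226 mm from the lamp's origin, before one of the lamp's two open ends (on its +y or -y side in the world), up to 20 mm off the tunnel's centre line and turned up to 0.25 rad from it.
- glass: Black cover glass fixed on top of the phone's frame, 140 mm (own y) by 66 mm (own x) by 1 mm, centred: its edge lies 6 mm in from the frame's ends and 3 mm in from its long sides. Origin: centre of its underside, 7.5 mm above the phone's origin, same axes as the phone. The robot must not touch it.
- corner0 (a point): Corner of the glass at +x, +y of the phone (33 mm, 70 mm from its centre), at the glass's top face, 8.5 mm above the mat.
- corner1 (a point): Corner of the glass at +x, -y of the phone.
- corner2 (a point): Corner of the glass at -x, +y of the phone.
- corner3 (a point): Corner of the glass at -x, -y of the phone.
- lamp: UV curing lamp, loose on the mat, 0.8 kg: black lamp head with aluminium fins on two side skirts that form a low straight tunnel, open and alike at both ends. Own y: along the tunnel (within 0.2 rad of the world's y); origin: on the mat at the tunnel's centre. 150 mm long, 110 mm wide (x), top 38 mm above the mat. Tunnel 90 mm wide, 12 mm high: 3.5 mm headroom, 9 mm beside the phone at either side.
- switch_top (a point): Centre of the top of the lamp's round push switch, a grey cap 26 mm across standing 9 mm above the middle of the lamp's top (47 mm above the mat when released), in a flat steel ring 36 mm across and 3 mm high.
- switch (a joint): Travel of the push switch, m: 0 released, 0.005 fully down (the cap then still stands 1 mm above the steel ring). Springs back; about 1.5 N starts it and 5 N takes it fully down.
- jar: Mint green screw-top jar, 66 mm across and 50 mm high, loose, standing on the bench just past the mat's far (+x) edge. Origin: centre of its underside. Bystander.
- glue: Small black glue bottle with a white nozzle, 28 mm across and 70 mm high, loose, just past the mat's far (+x) edge. Origin: centre of its underside. Bystander.
- bitcase: Grey case of screwdriver bits, 60 by 95 mm and 26 mm high, loose, just past the mat's far (+x) edge. Origin: centre of its underside. Bystander.
- driver: Screwdriver 150 mm long lying loose on the bench at the right (-y) of the mat, along its own x, tip to +x. Origin: its middle, on the bench. Bystander.
Mind the look-alikes: they are no part of the job. There is more than one size of the lamp; the one meant has the size given above.

How it is judged:
By the outcome, as a careful person would: the job done as asked, in the order asked, and still so for the second after the job is handed in, with the robot touching nothing.
It also fails if it takes over 72 s, if anything falls off the work surface, if the arm or the gripper's body presses on something with over 40 N, if the wrist force passes 120 N, or if a joint passes its speed limit or range.

### The arm

A 7-joint arm with a two-finger parallel gripper is mounted at the origin on the work surface. World frame = base frame: x ahead of the robot, y to its left, z up, the work surface at z = 0. Lengths are in m, angles in rad, forces in N, time in s.
With the tool pointing down it reaches from about 0.4 to 0.9 m from the base axis. Payload 5.6 kg.
Tool frame: the origin (TCP) lies midway between the tips of the shut fingers; the grasp point (between the pads) lies 19 mm behind it; z points along the fingers, y is the line along which they close (so a half turn about z gives the same grasp; the last joint's range is limited). The gripper opens to 92 mm and grips with 3 to 60 N. Pads are 20 mm wide; open, the fingers measure 128 mm over their backs; the gripper's body (75 mm by 189 mm) begins 69 mm behind the grasp point.
Start: joints at [1.237, 0.468, -0.012, 1.603, 0.006, 1.071, -0.056], TCP at [0.186, -0.623, 0.215] pointing down, gripper open.
Joint ranges: [-2.53, 2.53], [-0.31, 2.02], [-1.57, 1.55], [0.28, 2.44], [-1.29, 4.43], [0.15, 1.84], [-2.92, 2.92]. Speed limits (rad/s): [2.57, 2.57, 3.14, 3.14, 3.14, 3.14, 3.14].

### API

Orientations are given as [roll, pitch, yaw] about the fixed x, y, z axes, in that order (R = Rz(yaw) Ry(pitch) Rx(roll)).
In Python, from workcell import bot gives the robot as it stands.
- The arm moves only by the tool send_rows, never from a script. Its argument "moves" is a list of rows, each a list of 7 numbers: the turn, a rotation vector about the world's x, y, z in degrees, then the shift along the world's x, y, z in mm, then the closure, from -1 (fully open) to 1 (shut). In form: [[wx, wy, wz, dx, dy, dz, jaw], ...]. A call has 1 to 5 rows; each row is the pose to reach, as a shift and turn from the pose commanded when the call began; what a row does not reach only later rows make up. A row lasts 1/10 s, in which the tool goes at most 50 mm and 8.59 degrees, less where a joint would pass 70% of its speed; a pose out of reach is approached as far as the arm can. A call with a gripper value outside its range is refused whole. The fingers move at their own pace and stop on an object; "grip_force" is the grip in N (left out, the last holds). Time passes only in rows, so rows that repeat a pose let the fingers close. It gives the time, the measured TCP pose, the force, the opening and the grip force at its end, in the units of the state.
- bot.sense(): the state, without advancing time (a new reading comes with each control period).
- bot.get_image(name): name is "side" or "top"; returns (picture, depth): 384x512x3 uint8, red, green, blue; 384x512 float32, m along the optical axis (not along the pixel's ray), 0 where there is no reading.
- bot.get_calibration(name): a dict with "K" (3x3 intrinsics, pixels), "k1" (the pictures are not rectified: a ray, as slopes to the right and down, at radius r is drawn at 1 + k1 r^2 times it, then the intrinsics apply), "origin" and "attitude" of the camera in the world. Camera axes: x right, y up, looking along -z (the intrinsics and any distortion apply to the point x, -y, -z); pixel columns grow to the right and rows downward; lengths in m; the calibration is good to about 2 mm. A picture is of the moment at which its call begins. get_calibration takes no time and is no camera call.
- bot.close_job(): hands the job in; it is judged then, once.
Trained networks look in the newest picture that a camera, given by its name, has taken for a name from the list of things; names that differ only in an ending like _2 or _b are one class to them, and where a whole thing is asked for, a point or a joint stands for the part that bears it (a point fixed in the world has none). Each returns a list of dicts, best first, with "p" (0 to 1); they miss things now and then, are a little off and sometimes report something else, mostly with a low value. They report only what shows in the picture. A call takes as long as a camera call. They do not tell look-alikes from the thing itself.
- bot.search_frame(camera, query): "at" ([x, y, z] in m, in the coordinates of the camera as it stood for that picture, good to about 4 mm: the middle of the surface that is visible of it).
- bot.place_of(camera, query): "at" ([x, y, z] in m, in the coordinates of the camera as it stood for that picture, good to about 4 mm: a listed point, or the origin of a listed thing).
The state is a dict: "clock": time; "joint_positions": joint angles; "dq": joint speeds; "tau": joint torques, N m; "position": TCP position; "tcp_rot": TCP orientation; "ft_force": force on the tool from outside, world axes, zero at the start; "torque": the same for the moment, N m; "grip_width": opening from 0.0 (shut) to 1.0 (fully open); "grip_force": force on a finger pad.
Only numpy, scipy, OpenCV 4.12 (cv2) and the standard library are available. Lean on these libraries where they do the work, as an engineer would, in place of code of your own. Each camera call takes 0.05 s, during which the arm holds its last target. There are 200 camera calls.

## Working session

There is one attempt and no reset: what is moved stays moved. The work goes in short steps, Python scripts to look and compute and a tool call to move; the robot and the scene stay as the last step left them, time stands still between calls to the robot, and variables do not carry over. Pictures are saved under pics/ and viewed, at most 10 in all, crops included, and the job is handed in when it is done.

Besides the shell and the picture viewer there is one more tool, called after "Request:" as a command line: name --pt "numbers of a row" for each row, then --argument value for the rest. send_rows: Moves the arm, as the interface text tells. Its arguments: {"type":"object","properties":{"moves":{"type":"array"},"grip_force":{"type":"number"}},"required":["moves"]}

```bash
mkdir -p pics; ls
cat > h.py <<'E'
import numpy as np, cv2
from workcell import bot
from scipy.spatial.transform import Rotation as R
def cam(n):
    c=bot.get_calibration(n); A=np.array(c["attitude"],float)
    return c,A
def Rm(A):
    return A if A.shape==(3,3) else (R.from_euler('xyz',A).as_matrix() if A.size==3 else R.from_quat(A).as_matrix())
def c2w(n,p):
    c,A=cam(n); return Rm(A)@np.array(p)+np.array(c["origin"])
def rays(n,u,v):
    c,A=cam(n);K=np.array(c["K"])
    p=cv2.undistortPoints(np.stack([u,v],-1).reshape(-1,1,2).astype(float),K,np.array([c["k1"],0,0,0.])).reshape(-1,2)
    return p
def px2w(n,u,v,d):
    p=rays(n,u,v); d=np.ravel(d)
    P=np.stack([p[:,0]*d,-p[:,1]*d,-d],-1); c,A=cam(n)
    return P@Rm(A).T+np.array(c["origin"])
def onplane(n,u,v,z):
    c,A=cam(n);a=px2w(n,u,v,np.ones(len(np.ravel(u))));o=np.array(c["origin"]);dd=a-o
    return o+dd*((z-o[2])/dd[:,2])[:,None]
def w2px(n,P):
    c,A=cam(n);K=np.array(c["K"]);q=(np.atleast_2d(P)-np.array(c["origin"]))@Rm(A)
    x=q[:,0]/-q[:,2];y=-q[:,1]/-q[:,2];f=1+c["k1"]*(x*x+y*y)
    return np.stack([K[0,0]*x*f+K[0,2],K[1,1]*y*f+K[1,2]],-1)
def snap(n,name):
    im,d=bot.get_image(n); cv2.imwrite(f"pics/{name}.png",im[...,::-1]); return im,d
E
cat > a.py <<'E'
from h import *
print(bot.sense())
for n in("top","side"):
    print(bot.get_calibration(n)); im,d=snap(n,n+"0")
    for q in["phone","lamp","switch_top","corner0","corner1","corner2","corner3","jar","glue"]:
        print(n,q,[(np.round(c2w(n,r["at"]),4).tolist(),round(r["p"],2)) for r in bot.place_of(n,q)])
E
python3 a.py
```

```text
pics
{'clock': 0.0, 'joint_positions': array([ 1.2370116 ,  0.46836426, -0.01161519,  1.60361789,  0.00600429,
        1.07138083, -0.05629057]), 'dq': array([-6.33709199e-04,  7.68267283e-04, -8.88353742e-04, -6.39994075e-05,
        3.26203462e-04, -3.22038647e-04, -8.27041489e-05]), 'tau': array([ 1.51700006e-04, -5.20571852e+01, -1.19222174e-02, -2.43745798e+01,
       -5.66066557e-02,  1.73737470e-02,  1.30033004e-04]), 'position': array([ 0.18613136, -0.62217829,  0.2136511 ]), 'tcp_rot': array([-3.13986106e+00,  1.20223534e-04,  2.90743363e-01]), 'ft_force': array([ 0.18543725,  0.17079433, -0.17036392]), 'torque': array([0.01227234, 0.00668575, 0.02147294]), 'grip_force': 0.0, 'grip_width': 0.998909681201397}
{'K': array([[492.40196117,   0.        , 258.23786771],
       [  0.        , 492.40196117, 192.36670066],
       [  0.        ,   0.        ,   1.        ]]), 'k1': 0.005950767043384674, 'origin': array([0.46038961, 0.015376  , 1.2940867 ]), 'attitude': array([ 0.11549019,  0.00531546, -1.54624195])}
top phone [([0.5345, -0.1418, 0.0039], 0.55)]
top lamp [([0.5037, 0.0
[... 1580 characters left out ...]
5, 0.0091], 0.76), ([0.5128, -0.2139, 0.0147], 0.6), ([0.5565, -0.0677, 0.0114], 0.57)]
side corner1 [([0.5808, -0.2066, 0.0099], 0.8), ([0.4908, -0.0765, 0.0091], 0.76), ([0.5128, -0.2139, 0.0147], 0.6), ([0.5565, -0.0677, 0.0114], 0.57)]
side corner2 [([0.5808, -0.2066, 0.0099], 0.8), ([0.4908, -0.0765, 0.0091], 0.76), ([0.5128, -0.2139, 0.0147], 0.6), ([0.5565, -0.0677, 0.0114], 0.57)]
side corner3 [([0.5808, -0.2066, 0.0099], 0.8), ([0.4908, -0.0765, 0.0091], 0.76), ([0.5128, -0.2139, 0.0147], 0.6), ([0.5565, -0.0677, 0.0114], 0.57)]
side jar [([0.7808, 0.0197, -0.0006], 0.8), ([0.5845, -0.206, 0.0148], 0.73)]
side glue [([0.7769, -0.194, 0.0021], 0.7), ([0.4931, -0.0745, 0.0082], 0.15)]
```

View pics/top0.png

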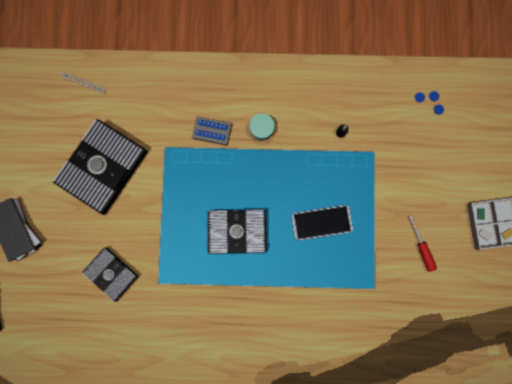

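```bash
cat > b.py <<'E'
from h import *
im,d=bot.get_image("top")
v,u=np.mgrid[0:384,0:512]
P=px2w("top",u.ravel(),v.ravel(),d.ravel()).reshape(384,512,3)
m=(P[...,2]>0.025)&(abs(P[...,0]-.505)<.12)&(abs(P[...,1]-.08)<.14)&(d>0)
q=P[m]; print("lamp n",len(q),np.percentile(q[:,2],[5,50,95,99.5]))
t=q[abs(q[:,2]-np.median(q[:,2]))<.008]
print("lamp rect",cv2.minAreaRect((t[:,:2]*1000).astype(np.float32)))
# phone: pixels in region; classify vs mat
reg=(abs(P[...,0]-.535)<.08)&(P[...,1]<-.03)&(P[...,1]>-.26)
b=im.astype(int); blue=(b[...,2]-b[...,0]>25)
mm=(reg&~blue).astype(np.uint8)
mm=cv2.morphologyEx(mm,cv2.MORPH_OPEN,np.ones((3,3),np.uint8))
c=max(cv2.findContours(mm,0,1)[0],key=cv2.contourArea).reshape(-1,2)
w=onplane("top",c[:,0],c[:,1],.0105)
print("phone rect",cv2.minAreaRect((w[:,:2]*1000).astype(np.float32)))
mz=P[...,2][reg&blue];print("mat z",np.median(mz))
for a in ("top",):
  x0,y0=w2px(a,[.64,.20,.0])[0];x1,y1=w2px(a,[.40,-.26,0])[0]
  x0,x1=sorted((int(x0),int(x1)));y0,y1=sorted((int(y0),int(y1)));print(x0,x1,y0,y1)
  cr=cv2.resize(im[y0:y1,x0:x1],None,fx=3.5,fy=3.5,interpolation=cv2.INTER_CUBIC)
  cv2.imwrite("pics/crop0.png",cr[...,::-1]);print(cr.shape)
E
python3 b.py
```

```text
lamp n 2381 [0.02661591 0.03901171 0.04570204 0.05277278]
lamp rect ((505.5353698730469, 78.44615936279297), (106.3270263671875, 145.29344177246094), 2.104060173034668)
phone rect ((534.7351684570312, -141.20156860351562), (69.11526489257812, 148.9722137451172), 10.486964225769043)
mat z 0.0029974320132186705
192 366 179 275
(336, 609, 3)
```

View pics/crop0.png

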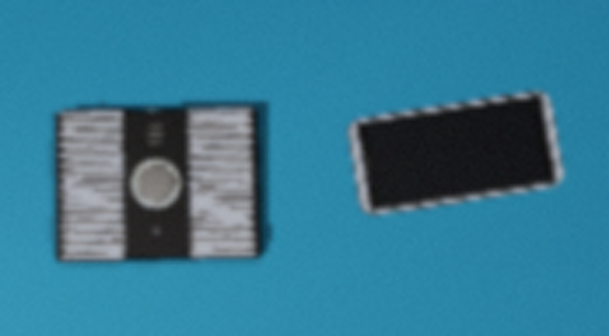

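The top view shows three lamps: the mat lamp at (237,231), a large one at (100,166) and a small one at (110,273). The mat lamp measures about 106x145 mm with its top 38 mm up, so it's the right one, and the close crop confirms it. The phone is at (322,222), on the lamp's -y side.

Plan: grip the phone's long sides lightly near its rear, slide it into line with the tunnel, release, then push on the rear end.

Request:
send_rows --pt "0 0 6 24 29 -4 -1" --pt "0 0 12 48 58 -8 -1" --pt "0 0 17 71 87 -12 -1" --pt "0 0 23 95 115 -16 -1" --pt "0 0 28 119 144 -20 -1"

```text
clock: 1.55
position: [0.3061, -0.4777, 0.1947]
tcp_rot: [3.141, 0.0, 0.783]
ft_force: [0.1, -0.2, 0.0]
grip_width: 1.0
grip_force: 0.0
```

Request:
send_rows --pt "0 0 6 24 29 -4 -1" --pt "0 0 12 48 58 -8 -1" --pt "0 0 17 71 87 -12 -1" --pt "0 0 23 95 115 -16 -1" --pt "0 0 28 119 144 -20 -1"

```text
clock: 2.05
position: [0.4252, -0.3338, 0.1747]
tcp_rot: [3.141, 0.0, 1.272]
ft_force: [0.4, -1.2, -0.9]
grip_width: 0.998
grip_force: 0.0
```

Request:
send_rows --pt "0 0 6 24 29 -4 -1" --pt "0 0 12 48 58 -8 -1" --pt "0 0 17 71 87 -12 -1" --pt "0 0 23 95 115 -16 -1" --pt "0 0 27 119 144 -20 -1"

```text
clock: 2.55
position: [0.5442, -0.1898, 0.1546]
tcp_rot: [3.141, 0.0, 1.742]
ft_force: [-0.4, -0.5, 1.0]
grip_width: 1.003
grip_force: 0.0
```

Request:
send_rows --pt "0 0 0 0 0 0 -1" --pt "0 0 0 0 0 0 -1"

```text
clock: 2.75
position: [0.5435, -0.1901, 0.1544]
tcp_rot: [-3.141, -0.0, 1.741]
ft_force: [0.8, -1.1, 0.3]
grip_width: 1.002
grip_force: 0.0
```

Request:
send_rows --pt "0 0 0 0 0 -30 -1" --pt "0 0 0 0 0 -60 -1" --pt "0 0 0 0 0 -90 -1" --pt "0 0 0 0 0 -115 -1" --pt "0 0 0 0 0 -115 -1"

```text
clock: 3.25
position: [0.5398, -0.1921, 0.0366]
tcp_rot: [-3.135, -0.002, 1.736]
ft_force: [-0.2, -0.2, 0.8]
grip_width: 1.0
grip_force: 0.0
```

```bash
cat > c.py <<'E'
from h import *
im,d=snap("side","s1")
for n in("top","side"):
    bot.get_image(n)
    for q in["corner0","lamp","phone"]:
        print(n,q,[(np.round(c2w(n,r["at"]),4).tolist(),round(r["p"],2)) for r in bot.place_of(n,q)])
cx,cy=w2px("side",[.53,-.15,.01])[0].astype(int)
cr=im[cy-60:cy+60,cx-80:cx+80];cv2.imwrite("pics/s1c.png",cv2.resize(cr,None,fx=5,fy=5,interpolation=cv2.INTER_CUBIC)[...,::-1])
E
python3 c.py
```

```text
top corner0 [([0.5529, -0.0672, 0.0138], 0.93), ([0.4902, -0.0798, 0.0143], 0.83), ([0.5108, -0.2152, 0.0076], 0.76), ([0.5776, -0.2066, 0.0114], 0.75)]
top lamp [([0.5039, 0.0792, 0.0051], 0.76), ([0.3898, 0.4062, 0.0024], 0.75), ([0.6642, 0.4393, -0.0024], 0.58), ([0.544, 0.0, -0.0001], 0.46)]
top phone [([0.5366, -0.1411, 0.0025], 0.73), ([0.7735, -0.1921, -0.0028], 0.35)]
side corner0 [([0.49, -0.0768, 0.0108], 0.97), ([0.5786, -0.2075, 0.0097], 0.63), ([0.5185, -0.2157, 0.0132], 0.56), ([0.5568, -0.0704, 0.009], 0.55)]
side lamp [([0.5079, 0.079, 0.0034], 0.76), ([0.3879, 0.3995, -0.0004], 0.76), ([0.6674, 0.4349, 0.0024], 0.56)]
side phone [([0.5082, 0.0779, 0.0037], 0.75), ([0.5379, -0.1432, 0.0084], 0.66)]
```

View pics/s1c.png

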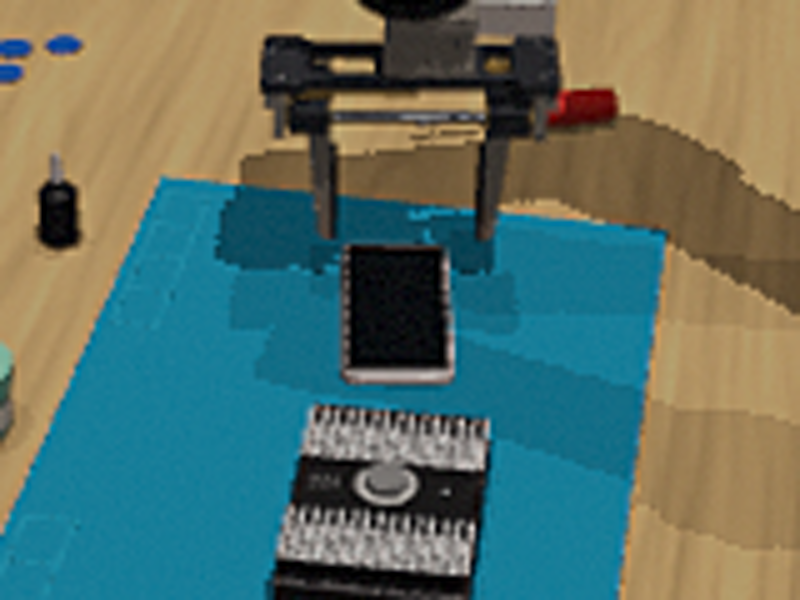

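The side crop shows the open fingers (about (325,235) and (487,235)) straddling the phone's rear half, with room on both sides. Going down to the frame.

Request:
send_rows --pt "0 0 0 0 0 0 -1" --pt "0 0 0 0 0 -10 -1" --pt "0 0 0 0 0 -20 -1" --pt "0 0 0 0 0 -28 -1" --pt "0 0 0 0 0 -28 -1"

```text
clock: 4.2
position: [0.542, -0.1903, 0.0097]
tcp_rot: [-3.139, -0.002, 1.74]
ft_force: [-0.1, 0.5, 0.1]
grip_width: 1.001
grip_force: 0.0
```

Request:
send_rows --pt "0 0 0 0 0 0 -1" --pt "0 0 0 0 0 0 -1"

```text
clock: 4.4
position: [0.5436, -0.1907, 0.0117]
tcp_rot: [3.141, 0.0, 1.739]
ft_force: [-0.4, 0.3, 0.6]
grip_width: 0.999
grip_force: 0.0
```

Request:
send_rows --pt "0 0 0 0 0 -2 -1" --pt "0 0 0 0 0 -4 -1" --pt "0 0 0 0 0 -5 -1" --pt "0 0 0 0 0 -5 -1" --pt "0 0 0 0 0 -5 -1" --grip_force 4

```text
clock: 4.9
position: [0.5433, -0.1907, 0.0066]
tcp_rot: [3.142, 0.0, 1.739]
ft_force: [-0.1, 0.1, 0.1]
grip_width: 1.003
grip_force: 0.0
```

Request:
send_rows --pt "0 0 0 0 0 0 -0.8" --pt "0 0 0 0 0 0 -0.7" --pt "0 0 0 0 0 0 -0.6" --pt "0 0 0 0 0 0 -0.5" --pt "0 0 0 0 0 0 -0.5" --grip_force 4

```text
clock: 5.4
position: [0.5437, -0.1908, 0.0067]
tcp_rot: [3.141, 0.0, 1.739]
ft_force: [0.6, 0.0, 1.4]
grip_width: 0.782
grip_force: 4.0
```

Request:
send_rows --pt "0 0 0 0 0 0 -0.5" --pt "0 0 0 0 0 0 -0.5" --pt "0 0 0 0 0 0 -0.5"

```text
clock: 5.7
position: [0.5436, -0.1908, 0.0067]
tcp_rot: [3.141, 0.0, 1.739]
ft_force: [1.3, -0.1, 1.0]
grip_width: 0.782
grip_force: 4.0
```

```bash
cat > c.py <<'E'
from h import *
import sys
for n in("top","side"):
    bot.get_image(n)
    for q in["corner0","phone"]:
        print(n,q,[(np.round(c2w(n,r["at"]),4).tolist(),round(r["p"],2)) for r in bot.place_of(n,q)])
im,d=snap("side",sys.argv[1])
cx,cy=w2px("side",[.53,-.05,.01])[0].astype(int)
cr=im[cy-60:cy+60,cx-80:cx+80];cv2.imwrite(f"pics/{sys.argv[1]}c.png",cv2.resize(cr,None,fx=5,fy=5,interpolation=cv2.INTER_CUBIC)[...,::-1])
E
python3 c.py s2
```

```text
top corner0 [([0.4902, -0.0752, 0.0134], 0.92), ([0.5737, -0.2088, 0.0113], 0.87), ([0.5521, -0.0694, 0.0113], 0.85), ([0.509, -0.2121, 0.0113], 0.69)]
top phone [([0.5378, -0.1449, 0.005], 0.75)]
side corner0 [([0.5124, -0.2165, 0.014], 0.85), ([0.5539, -0.0702, 0.0096], 0.71), ([0.5772, -0.2048, 0.0134], 0.67)]
side phone [([0.535, -0.1413, 0.0084], 0.75)]
```

Request:
send_rows --pt "0 0 -0.3 -1 2 0 -0.5" --pt "0 0 -0.8 -3 6 0 -0.5" --pt "0 0 -1.3 -5 10 0 -0.5" --pt "0 0 -1.8 -8 14 0 -0.5" --pt "0 0 -2.5 -10 18 0 -0.5"

```text
clock: 6.55
position: [0.533, -0.1725, 0.0067]
tcp_rot: [-3.141, 0.0, 1.695]
ft_force: [1.1, -1.6, 2.2]
grip_width: 0.784
grip_force: 4.0
```

Request:
send_rows --pt "0 0 -0.5 -2 4 0 -0.5" --pt "0 0 -1 -4 8 0 -0.5" --pt "0 0 -1.5 -6 11 0 -0.5" --pt "0 0 -2 -8 15 0 -0.5" --pt "0 0 -2.5 -10 18 0 -0.5"

```text
clock: 7.05
position: [0.5233, -0.1544, 0.0067]
tcp_rot: [3.141, 0.0, 1.651]
ft_force: [1.8, -1.5, 2.1]
grip_width: 0.782
grip_force: 4.0
```

Request:
send_rows --pt "0 0 -0.7 -3 5 0 -0.5" --pt "0 0 -1.3 -5 10 0 -0.5" --pt "0 0 -1.9 -8 15 0 -0.5" --pt "0 0 -2.5 -10 18 0 -0.5" --pt "0 0 -2.5 -10 18 0 -0.5"

```text
clock: 7.55
position: [0.5129, -0.1356, 0.0066]
tcp_rot: [-3.141, -0.001, 1.609]
ft_force: [0.5, -0.3, 3.6]
grip_width: 0.783
grip_force: 4.0
```

```bash
python3 c.py s3
cat > l.py <<'E'
from h import *
im,d=snap("top","t3")
v,u=np.mgrid[0:384,0:512]
P=px2w("top",u.ravel(),v.ravel(),d.ravel()).reshape(384,512,3)
m=(abs(P[...,2]-.041)<.007)&(abs(P[...,0]-.505)<.09)&(abs(P[...,1]-.08)<.11)
t=P[m][:,:2]*1000
print("lamp rect",cv2.minAreaRect(t.astype(np.float32)),np.mean(t,0))
g=t-t.mean(0);w,V=np.linalg.eigh(g.T@g);a=V[:,1]*np.sign(V[1,1]);print("PCA yaw",np.degrees(np.arctan2(-a[0],a[1])))
print(w2px("top",[[.505,.08,.04],[.51,-.09,.01]]))
x,y=w2px("top",[.51,0,.01])[0].astype(int)
cv2.imwrite("pics/t3c.png",cv2.resize(im[y-45:y+45,x-80:x+80],None,fx=5,fy=5,interpolation=cv2.INTER_CUBIC)[...,::-1])
E
python3 l.py
```

```text
top corner0 [([0.4749, -0.0149, 0.0114], 0.85), ([0.5414, -0.0149, 0.0126], 0.75)]
top phone [([0.5082, -0.0863, 0.0048], 0.59)]
side corner0 [([0.4774, -0.1586, 0.0118], 0.86), ([0.5448, -0.1583, 0.0111], 0.75), ([0.4767, -0.013, 0.011], 0.65), ([0.5392, -0.0153, 0.0087], 0.57)]
side phone [([0.5134, -0.0842, 0.007], 0.88)]
lamp rect ((505.69976806640625, 78.6076431274414), (106.50846099853516, 145.5178985595703), 1.808315396308899) [505.12074148  78.96566398]
PCA yaw 2.2938591813705447
[[235.86989452 231.19576888]
 [301.8473978  231.29216511]]
```

View pics/t3c.png

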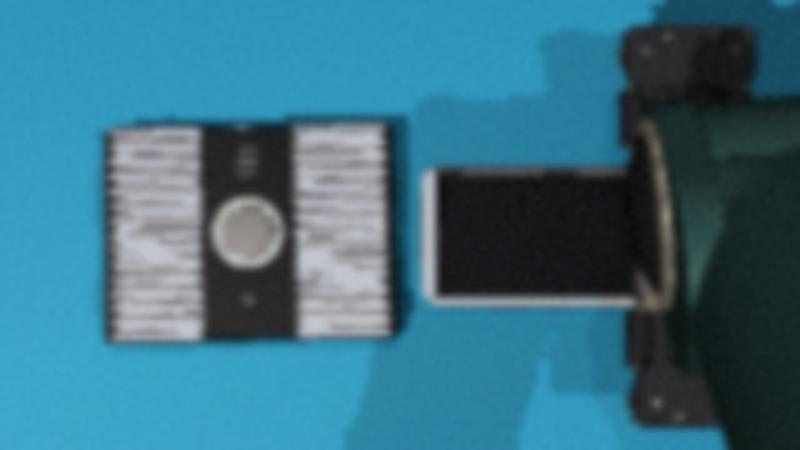

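The top crop shows the phone's front end at (430,237), square to and in line with the tunnel mouth at (395,233). Carrying on, still gripped, for 100 mm.

Request:
send_rows --pt "0 0 0 0 3 0 -0.5" --pt "0 0 0 0 8 0 -0.5" --pt "0 0 0 -1 13 0 -0.5" --pt "0 0 0 -1 19 0 -0.5" --pt "0 0 0 -1 25 0 -0.5"

```text
clock: 8.45
position: [0.5121, -0.1113, 0.0065]
tcp_rot: [-3.141, 0.0, 1.609]
ft_force: [0.8, -2.7, 2.6]
grip_width: 0.781
grip_force: 4.0
```

Request:
send_rows --pt "0 0 0 0 6 0 -0.5" --pt "0 0 0 0 12 0 -0.5" --pt "0 0 0 -1 18 0 -0.5" --pt "0 0 0 -1 24 0 -0.5" --pt "0 0 0 -1 30 0 -0.5"

```text
clock: 8.95
position: [0.5111, -0.0812, 0.0065]
tcp_rot: [-3.141, 0.0, 1.609]
ft_force: [-0.2, -3.0, 2.6]
grip_width: 0.785
grip_force: 4.0
```

Request:
send_rows --pt "0 0 0 0 6 0 -0.5" --pt "0 0 0 0 12 0 -0.5" --pt "0 0 0 -1 18 0 -0.5" --pt "0 0 0 -1 24 0 -0.5" --pt "0 0 0 -1 30 0 -0.5"

```text
clock: 9.45
position: [0.5101, -0.0512, 0.0065]
tcp_rot: [-3.141, -0.0, 1.608]
ft_force: [0.7, -1.8, 1.9]
grip_width: 0.781
grip_force: 4.0
```

Request:
send_rows --pt "0 0 0 0 5 0 -0.5" --pt "0 0 0 0 10 0 -0.5" --pt "0 0 0 -1 15 0 -0.5" --pt "0 0 0 -1 15 0 -0.5"

```text
clock: 9.85
position: [0.5091, -0.0351, 0.0065]
tcp_rot: [-3.142, -0.001, 1.61]
ft_force: [0.3, 1.9, 0.9]
grip_width: 0.782
grip_force: 4.0
```

```bash
python3 c.py s4
```

```text
top corner0 []
top phone []
side corner0 [([0.5502, -0.0024, 0.0023], 0.62), ([0.4888, -0.3953, 0.0062], 0.54), ([0.476, -0.0565, 0.0104], 0.53), ([0.5413, -0.0552, 0.0094], 0.4)]
side phone [([0.5068, 0.0151, 0.0076], 0.42)]
```

View pics/s4c.png

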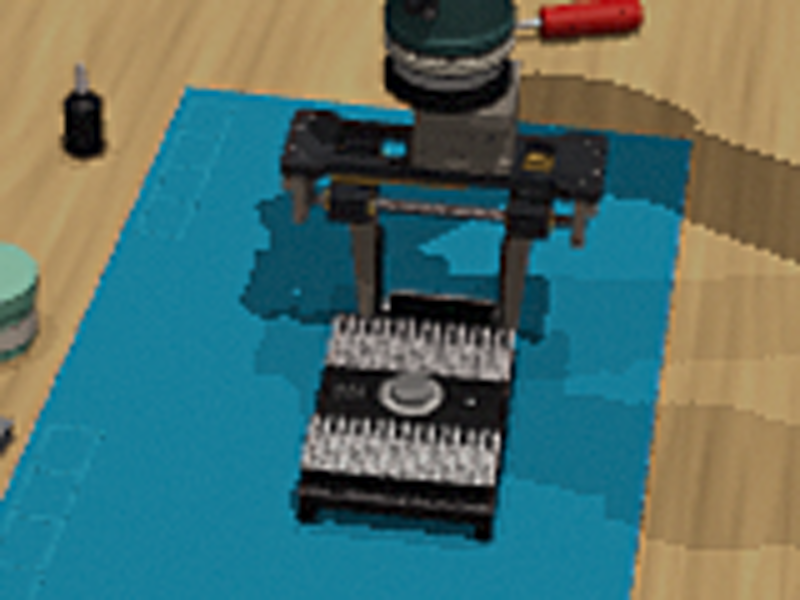

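The side crop shows the phone well inside the tunnel, its rear visible at (445,305), with the fingers just clear of the lamp. Releasing, backing off, and narrowing the fingers to push on the rear end.

Request:
send_rows --pt "0 0 0 0 0 0 -0.7" --pt "0 0 0 0 0 0 -1" --pt "0 0 0 0 0 0 -1" --pt "0 0 0 0 0 0 -1" --pt "0 0 0 0 0 0 -1"

```text
clock: 10.7
position: [0.5093, -0.0369, 0.0066]
tcp_rot: [-3.142, 0.0, 1.608]
ft_force: [-0.2, -0.4, 0.5]
grip_width: 1.001
grip_force: 0.0
```

Request:
send_rows --pt "0 0 0 0 -8 0 -1" --pt "0 0 0 1 -22 0 -1" --pt "0 0 0 1 -38 0 -1" --pt "0 0 0 2 -54 0 -1" --pt "0 0 0 2 -60 0 -1"

```text
clock: 11.2
position: [0.5112, -0.1, 0.0065]
tcp_rot: [-3.141, 0.001, 1.605]
ft_force: [-0.3, -0.1, -0.3]
grip_width: 1.0
grip_force: 0.0
```

Request:
send_rows --pt "0 0 0 0 0 0 0" --pt "0 0 0 0 0 0 0.35" --pt "0 0 0 0 0 0 0.35" --pt "0 0 0 0 0 0 0.35" --pt "0 0 0 0 0 0 0.35"

```text
clock: 11.7
position: [0.5113, -0.0961, 0.0066]
tcp_rot: [-3.142, -0.0, 1.609]
ft_force: [-0.4, -0.1, -1.2]
grip_width: 0.588
grip_force: 0.0
```

```bash
python3 c.py s5; python3 l.py
```

```text
top corner0 [([0.4699, -0.0553, 0.0088], 0.94), ([0.5408, -0.0587, 0.0124], 0.81)]
top phone []
side corner0 [([0.5427, -0.0568, 0.0088], 0.53)]
side phone [([0.5079, 0.0144, 0.0087], 0.43)]
lamp rect ((505.52813720703125, 78.54159545898438), (106.33391571044922, 145.49575805664062), 2.1676294803619385) [505.04683633  78.9144627 ]
PCA yaw 1.3185193910595439
[[235.86989452 231.19576888]
 [301.8473978  231.29216511]]
```

View pics/s5c.png

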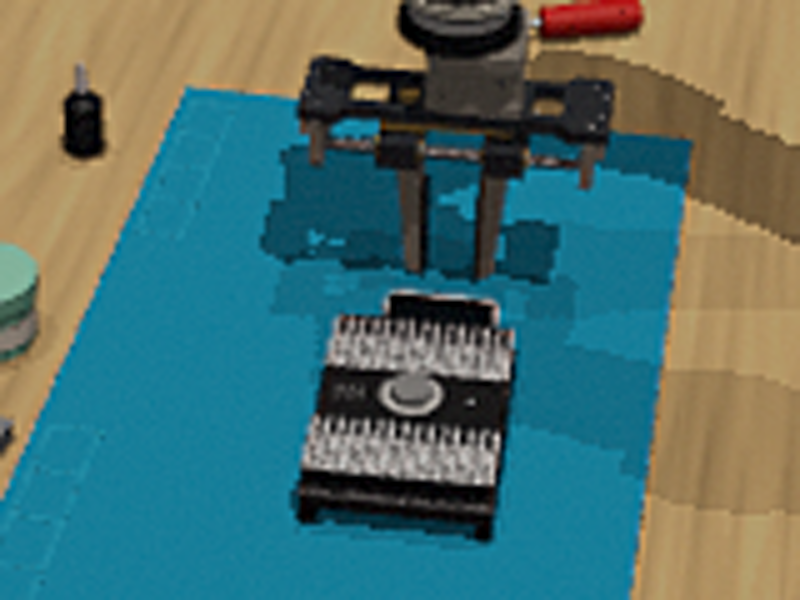

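Request:
send_rows --pt "0 0 0 0 0 0 0.35" --pt "0 0 0 0 0 0 0.35" --pt "0 0 0 0 0 0 0.35" --pt "0 0 0 0 4 0 0.35" --pt "0 0 0 0 8 0 0.35"

```text
clock: 12.6
position: [0.5113, -0.0884, 0.0066]
tcp_rot: [3.142, -0.0, 1.608]
ft_force: [0.0, 0.3, -0.1]
grip_width: 0.324
grip_force: 0.0
```

Request:
send_rows --pt "0 0 0 0 4 0 0.35" --pt "0 0 0 0 8 0 0.35" --pt "0 0 0 -1 12 0 0.35" --pt "0 0 0 -1 16 0 0.35" --pt "0 0 0 -1 20 0 0.35"

```text
clock: 13.1
position: [0.5103, -0.0687, 0.0066]
tcp_rot: [3.142, 0.0, 1.608]
ft_force: [0.4, -0.8, -0.5]
grip_width: 0.327
grip_force: 0.6
```

Request:
send_rows --pt "0 0 0 0 4 0 0.35" --pt "0 0 0 0 8 0 0.35" --pt "0 0 0 -1 12 0 0.35" --pt "0 0 0 -1 16 0 0.35" --pt "0 0 0 -1 20 0 0.35"

```text
clock: 13.6
position: [0.5092, -0.0485, 0.0066]
tcp_rot: [-3.141, 0.0, 1.608]
ft_force: [0.0, -1.0, -0.5]
grip_width: 0.324
grip_force: 0.7
```

Request:
send_rows --pt "0 0 0 0 4 0 0.35" --pt "0 0 0 0 8 0 0.35" --pt "0 0 0 -1 12 0 0.35" --pt "0 0 0 -1 16 0 0.35" --pt "0 0 0 -1 20 0 0.35"

```text
clock: 14.1
position: [0.5082, -0.0284, 0.0066]
tcp_rot: [-3.141, 0.0, 1.608]
ft_force: [0.2, -1.8, 0.4]
grip_width: 0.326
grip_force: 0.6
```

Request:
send_rows --pt "0 0 0 0 4 0 0.35" --pt "0 0 0 0 8 0 0.35" --pt "0 0 0 0 12 0 0.35" --pt "0 0 0 0 12 0 0.35" --pt "0 0 0 0 12 0 0.35"

```text
clock: 14.6
position: [0.5084, -0.0163, 0.0066]
tcp_rot: [3.141, -0.0, 1.609]
ft_force: [0.4, -0.1, 0.2]
grip_width: 0.328
grip_force: 0.0
```

```bash
python3 c.py s6; python3 l.py
```

```text
top corner0 []
top phone []
side corner0 [([0.5485, -0.0007, 0.0018], 0.48)]
side phone []
lamp rect ((505.10845947265625, 83.36060333251953), (106.37672424316406, 136.50680541992188), 3.037015438079834) [503.75791673  90.1772848 ]
PCA yaw -44.91542406658746
[[235.86989452 231.19576888]
 [301.8473978  231.29216511]]
```

View pics/s6c.png

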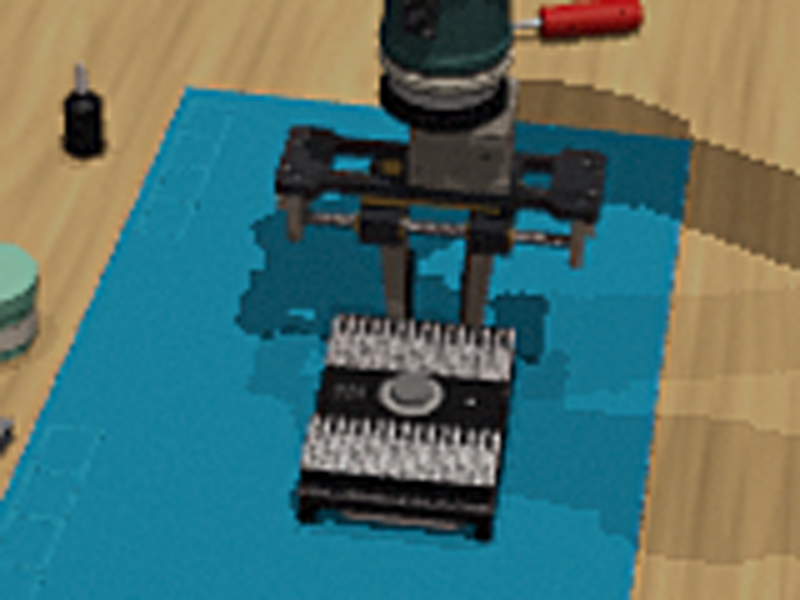

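The phone is almost in: its front end shows at the lamp's exit (410,522), and the lamp hasn't moved. Pushing the last 9 mm, then backing off and checking.

Request:
send_rows --pt "0 0 0 0 3 0 0.35" --pt "0 0 0 0 6 0 0.35" --pt "0 0 0 0 9 0 0.35" --pt "0 0 0 0 9 0 0.35" --pt "0 0 0 0 9 0 0.35"

```text
clock: 15.5
position: [0.5084, -0.0072, 0.0066]
tcp_rot: [3.141, -0.0, 1.609]
ft_force: [0.0, 0.3, 0.5]
grip_width: 0.328
grip_force: 0.0
```

Request:
send_rows --pt "0 0 0 0 -10 0 0.35" --pt "0 0 0 0 -30 0 0.35" --pt "0 0 0 0 -60 10 0.35" --pt "0 0 0 0 -95 40 0.35" --pt "0 0 0 0 -130 70 0.35"

```text
clock: 16.0
position: [0.5074, -0.1394, 0.0769]
tcp_rot: [-3.14, -0.001, 1.609]
ft_force: [0.9, -0.4, 0.3]
grip_width: 0.324
grip_force: 0.0
```

```bash
cat > m.py <<'E'
from h import *
def warp(n,z,x0,x1,y0,y1,s=0.25e-3*1.0):
    # metric bird's-eye at plane z: cols = y, rows = x
    im,d=bot.get_image(n)
    xs=np.arange(x1,x0,-s);ys=np.arange(y0,y1,s)
    Y,X=np.meshgrid(ys,xs);P=np.stack([X.ravel(),Y.ravel(),np.full(X.size,z)],-1)
    m=w2px(n,P).astype(np.float32).reshape(*X.shape,2)
    return cv2.remap(im,m[...,0],m[...,1],cv2.INTER_CUBIC)
A=warp("top",.0105,.46,.56,-.03,.03,.3e-3); B=warp("side",.0105,.46,.56,.13,.19,.3e-3)
for nm,I,y0 in(("rear",A,-.03),("front",B,.13)):
    p=I[(I.shape[0]//2-60):(I.shape[0]//2+60)].mean(0)
    print(nm);print([(round((y0+i*.3e-3)*1000,1),p[i].astype(int).tolist()) for i in range(0,len(p),6)])
cv2.imwrite("pics/m.png",cv2.resize(np.hstack([A,np.zeros((len(A),10,3),np.uint8),B]),None,fx=1.8,fy=1.8)[...,::-1])
E
python3 m.py; python3 l.py
```

```text
rear
[(-30.0, [40, 128, 159]), (-28.2, [41, 128, 159]), (-26.4, [40, 128, 159]), (-24.6, [40, 127, 159]), (-22.8, [40, 128, 159]), (-21.0, [41, 128, 159]), (-19.2, [40, 128, 159]), (-17.4, [40, 128, 159]), (-15.6, [41, 128, 160]), (-13.8, [41, 129, 160]), (-12.0, [40, 128, 160]), (-10.2, [41, 128, 160]), (-8.4, [41, 129, 160]), (-6.6, [41, 127, 159]), (-4.8, [38, 122, 152]), (-3.0, [31, 102, 129]), (-1.2, [22, 77, 98]), (0.6, [18, 59, 75]), (2.4, [18, 45, 57]), (4.2, [22, 35, 42]), (6.0, [35, 39, 42]), (7.8, [64, 64, 66]), (9.6, [107, 107, 109]), (11.4, [144, 144, 148]), (13.2, [159, 160, 165]), (15.0, [165, 166, 171]), (16.8, [163, 164, 170]), (18.6, [162, 164, 169]), (20.4, [163, 164, 170]), (22.2, [163, 164, 170]), (24.0, [163, 164, 170]), (25.8, [163, 164, 170]), (27.6, [163, 163, 169]), (29.4, [163, 164, 169])]
front
[(130.0, [41, 39, 37]), (131.8, [62, 58, 57]), (133.6, [69, 64, 64]), (135.4, [54, 51, 51]), (137.2, [28, 27, 27]), (139.0, [8, 7, 8]), (140.8, [1, 1, 1]), (142.6, [1, 0, 1]), (144.4, [6, 6, 6]), (146.2, [27, 25, 25]), (148.0, [63, 59, 58]), (149.8, [109, 104, 102]), (151.6, [154, 147, 144]), (153.4, [172, 163, 160]), (155.2, [159, 145, 140]), (157.0, [131, 111, 105]), (158.8, [99, 89, 88]), (160.6, [60, 88, 97]), (162.4, [20, 95, 117]), (164.2, [3, 105, 133]), (166.0, [7, 114, 142]), (167.8, [17, 122, 149]), (169.6, [22, 127, 153]), (171.4, [23, 128, 154]), (173.2, [23, 127, 153]), (175.0, [23, 126, 152]), (176.8, [22, 126, 152]), (178.6, [21, 125, 152]), (180.4, [21, 125, 152]), (182.2, [22, 125, 152]), (184.0, [22, 125, 152]), (185.8, [22, 125, 152]), (187.6, [22, 125, 151]), (189.4, [21, 125, 151])]
lamp rect ((505.59539794921875, 78.45306396484375), (106.46298217773438, 145.38523864746094), 2.2262728214263916) [505.10523709  78.97458387]
PCA yaw 0.11603680537278376
[[235.86989452 231.19576888]
 [301.8473978  231.29216511]]
```

View pics/m.png

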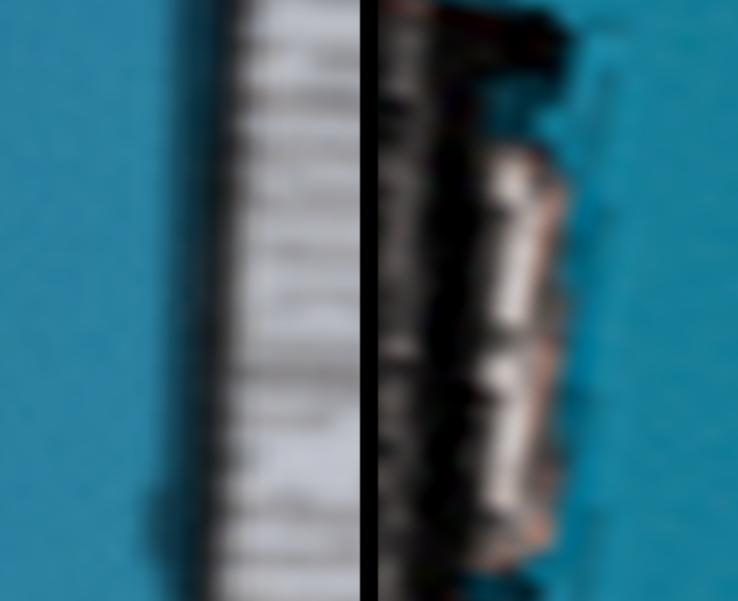

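The bird's-eye strips show the rear edge flush with the lamp's end. At the front only the bare frame sticks out: top edge near y=0.155, glass edge near 0.149, lamp end near 0.1535. So the glass is all under the lamp with about 5 mm to spare at each end. Next, shut the fingers and go above the switch.

Request:
send_rows --pt "0 0 0 0 20 5 1" --pt "0 0 0 -1 50 5 1" --pt "0 0 0 -1 80 5 1" --pt "0 0 0 -1 110 5 1" --pt "0 0 0 -2 140 5 1"

```text
clock: 16.65
position: [0.5053, 0.0045, 0.0807]
tcp_rot: [-3.14, -0.001, 1.61]
ft_force: [0.5, -0.0, 0.2]
grip_width: 0.007
grip_force: 0.0
```

Request:
send_rows --pt "0 0 0 0 25 0 1" --pt "0 0 0 0 50 0 1" --pt "0 0 0 0 70 0 1" --pt "0 0 0 0 75 0 1" --pt "0 0 0 0 75 0 1"

```text
clock: 17.15
position: [0.5055, 0.0783, 0.0809]
tcp_rot: [-3.14, -0.0, 1.611]
ft_force: [-0.7, -1.4, 0.4]
grip_width: 0.006
grip_force: 0.0
```

Request:
send_rows --pt "0 0 0 0 0 0 1" --pt "0 0 0 0 0 0 1" --pt "0 0 0 0 0 0 1"

```text
clock: 17.45
position: [0.5064, 0.0762, 0.0815]
tcp_rot: [-3.142, 0.0, 1.607]
ft_force: [-0.4, -0.7, 0.4]
grip_width: 0.005
grip_force: 0.0
```

Request:
send_rows --pt "0 0 0 0 2 -8 1" --pt "0 0 0 0 2 -16 1" --pt "0 0 0 0 2 -23 1" --pt "0 0 0 0 2 -27 1" --pt "0 0 0 0 2 -27 1"

```text
clock: 17.95
position: [0.5057, 0.0793, 0.0537]
tcp_rot: [-3.14, 0.0, 1.609]
ft_force: [0.3, -0.8, 0.4]
grip_width: 0.003
grip_force: 0.0
```

Request:
send_rows --pt "0 0 0 0 0 -1 1" --pt "0 0 0 0 0 -3 1" --pt "0 0 0 0 0 -5 1" --pt "0 0 0 0 0 -7 1" --pt "0 0 0 0 0 -7 1"

```text
clock: 18.45
position: [0.5066, 0.0793, 0.0477]
tcp_rot: [3.141, 0.0, 1.608]
ft_force: [-0.1, -0.9, 3.8]
grip_width: 0.003
grip_force: 1.6
```

Request:
send_rows --pt "0 0 0 0 0 -1 1" --pt "0 0 0 0 0 -2 1" --pt "0 0 0 0 0 -2 1" --pt "0 0 0 0 0 -2 1"

```text
clock: 18.85
position: [0.5066, 0.0793, 0.0458]
tcp_rot: [3.141, -0.0, 1.608]
ft_force: [-0.0, -0.5, 3.9]
grip_width: 0.004
grip_force: 2.3
```

Request:
send_rows --pt "0 0 0 0 0 -1 1" --pt "0 0 0 0 0 -1 1" --pt "0 0 0 0 0 -1 1"

```text
clock: 19.15
position: [0.5066, 0.0794, 0.0453]
tcp_rot: [3.141, 0.0, 1.608]
ft_force: [-2.4, 0.0, 11.1]
grip_width: 0.005
grip_force: 5.4
```

Request:
send_rows --pt "0 0 0 0 0 -0.5 1" --pt "0 0 0 0 0 -0.5 1" --pt "0 0 0 0 0 -0.5 1"

```text
clock: 19.45
position: [0.5066, 0.0793, 0.0452]
tcp_rot: [3.141, 0.001, 1.608]
ft_force: [-2.5, -0.5, 14.9]
grip_width: 0.004
grip_force: 7.6
```

The switch has bottomed: z stalls at 0.0452 while the force climbs to 15 N. Releasing and lifting clear.

Request:
send_rows --pt "0 0 0 0 0 2 1" --pt "0 0 0 0 0 6 1" --pt "0 0 0 0 0 20 1" --pt "0 0 0 0 0 45 1" --pt "0 0 0 0 0 70 1"

```text
clock: 19.95
position: [0.5054, 0.0793, 0.1148]
tcp_rot: [-3.14, -0.0, 1.609]
ft_force: [0.2, 0.5, -0.1]
grip_width: 0.008
grip_force: 0.0
```

Request:
send_rows --pt "0 0 0 0 -40 20 1" --pt "0 0 0 0 -80 30 1" --pt "0 0 0 0 -120 30 1" --pt "0 0 0 0 -160 30 1" --pt "0 0 0 0 -190 30 1"

```text
clock: 20.45
position: [0.5056, -0.1135, 0.1446]
tcp_rot: [-3.141, 0.001, 1.606]
ft_force: [0.9, -0.2, -0.3]
grip_width: 0.002
grip_force: 0.0
```

```bash
python3 m.py | grep -A1 front | cut -c 300-700; python3 l.py; python3 c.py s7
```

```text
4, [171, 162, 159]), (155.2, [158, 144, 140]), (157.0, [130, 110, 105]), (158.8, [99, 89, 87]), (160.6, [60, 88, 97]), (162.4, [20, 95, 117]), (164.2, [4, 104, 133]), (166.0, [8, 113, 142]), (167.8, [17, 121, 148]), (169.6, [22, 126, 153]), (171.4, [22, 127, 154]), (173.2, [21, 126, 153]), (175.0, [21, 125, 152]), (176.8, [21, 125, 151]), (178.6, [21, 125, 151]), (180.4, [22, 125, 151]), (182.2, [2
lamp rect ((505.4906005859375, 78.41470336914062), (106.28351593017578, 145.38671875), 2.2057955265045166) [505.01417594  78.80181074]
PCA yaw 0.5689177109035322
[[235.86989452 231.19576888]
 [301.8473978  231.29216511]]
top corner0 []
top phone []
side corner0 []
side phone []
```

View pics/s7c.png

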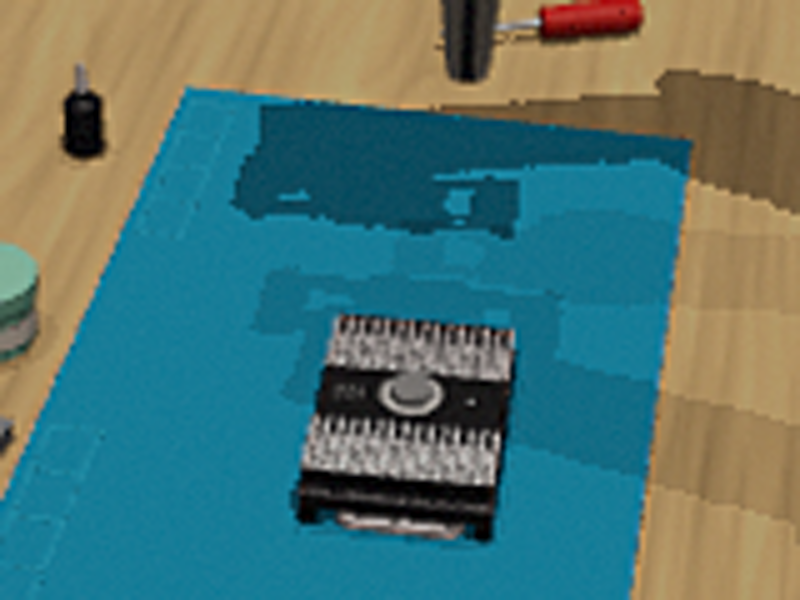

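The phone is under the lamp with just the frame's front edge showing at (400,525). The lamp hasn't moved, the switch has sprung back, and the arm is clear. Handing in.

```bash
python3 -c "
from workcell import bot
print(bot.close_job())"
```

```text
the job is handed in; nothing more can be done
None
```

The glass is wholly under the lamp with about 5 mm to spare at each end. The switch was then pressed right down and released, the lamp hadn't moved, and I handed the job in at about 21 s without getting a verdict back.

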